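# Zero the bench thickness gauge

## Task

Zero the thickness gauge before the filter discs are measured: turn the handwheel on top of it clockwise (seen from above) until the measuring foot is down on the bare anvil and the wheel comes up against its stop. Only then, with the foot left down, press the keys on the sloping panel one at a time, letting each come up again before the next: the round key, the arrow key that points down the slope twice, then the long bar key; do not press the other arrow key. Leave the things that lie round the gauge where they are.

Things in the scene. Friction and masses are not known exactly. Their poses are not given: they have to be found in the camera images.
- gauge: White thickness gauge, fixed, 225 mm deep, 184 wide, 275 high. Side-on, its front faces the robot's right. Origin on the bench under the wheel axis; x from its front to its back, y to the left facing its front, z up. Base deck 65 mm high from x = -50 to 105 mm; before it the key panel slopes down at 30 degrees to 26 mm high at x = -118 mm. A column at x = 50 to 105 mm carries the head.
- head_front (a point): Middle of the lower front edge of the gauge's head (gauge frame -76, 0, 158 mm). The head, 112 mm wide, top at 210 mm, reaches from the column forward over the deck and keys, with a blank display in front: a hand pointing straight down cannot reach the keys; come along the panel's normal, the tool tilted 30 degrees, the hand out in front of it.
- handwheel (a joint): Angle of the level aluminium handwheel (86 mm across, on top of the head, rim top at z = 233 mm), rad: grows clockwise seen from above, 10 mm of foot travel a turn. Solid end stop at 14.0, where the foot rests on the anvil; at the start between 0.3 and 6.5. Friction holds it where it is left; about 1 N at the crank knob turns it.
- wheel_axis (a point): The point on the wheel's axis at the mid height of the crank knob (gauge frame 0, 0, 258 mm). Axes as the gauge's.
- crank_knob (a point): The middle of the crank knob: an upright black knob, 19 mm across and 40 mm tall, standing on the wheel 32 mm from its axis, free to spin on its own pin, so a hand can carry it round without turning. The point is 25 mm above the wheel's rim and 16.5 mm below the knob's top.
- foot_face (a point): Centre of the underside of the measuring foot, a flat steel disc 30 mm across on an upright spindle under the head; it goes down as the wheel turns clockwise.
- anvil_top (a point): Centre of the top of the anvil, a flat steel disc 39 mm across on the deck, 76.8 mm above the bench. The foot rests on it when foot_face and anvil_top coincide (within 0.5 mm).
- key_round (a joint): Spring key on the sloping panel: 0 up, 0.004 m fully down (against its top point's z axis); 1 N to start, 4.5 N to bottom, springs back when let go; 2.5 mm down counts as pressed. The round key, 19 mm across, leftmost facing the panel (60 mm left of its middle), nearest the robot.
- key_round_top (a point): Round key. Centre of its flat top, 6 mm proud of the panel (moves with the key). Axes: z straight out of the panel (30 degrees from vertical), x up the slope, y to the left along the row, facing the panel.
- key_up (a joint): Spring key on the sloping panel: 0 up, 0.004 m fully down (against its top point's z axis); 1 N to start, 4.5 N to bottom, springs back when let go; 2.5 mm down counts as pressed. The triangular key pointing up the slope, second from the left (21 mm left of the middle), about 21 mm across. Not to be pressed.
- key_up_top (a point): Up-arrow key. Centre of its flat top, 6 mm proud of the panel (moves with the key). Axes: z straight out of the panel (30 degrees from vertical), x up the slope, y to the left along the row, facing the panel.
- key_down (a joint): Spring key on the sloping panel: 0 up, 0.004 m fully down (against its top point's z axis); 1 N to start, 4.5 N to bottom, springs back when let go; 2.5 mm down counts as pressed. The triangular key pointing down the slope, third from the left (18 mm right of the middle), about 21 mm across.
- key_down_top (a point): Down-arrow key. Centre of its flat top, 6 mm proud of the panel (moves with the key). Axes: z straight out of the panel (30 degrees from vertical), x up the slope, y to the left along the row, facing the panel.
- key_bar (a joint): Spring key on the sloping panel: 0 up, 0.004 m fully down (against its top point's z axis); 1 N to start, 4.5 N to bottom, springs back when let go; 2.5 mm down counts as pressed. The long bar key, 30 mm wide and 14 mm high, rightmost facing the panel (60 mm right of its middle), farthest from the robot.
- key_bar_top (a point): Bar key. Centre of its flat top, 6 mm proud of the panel (moves with the key). Axes: z straight out of the panel (30 degrees from vertical), x up the slope, y to the left along the row, facing the panel.
- filter_box: Blue flat box of filter discs, 106 x 105 x 28 mm, loose near the gauge; origin at the centre of its underside. Leave it.
- tray: White tray, 76 x 126 x 22 mm, loose near the gauge; origin at the centre of its underside. Leave it.
- petri: Clear petri dish, 55 mm across, 14 mm high, loose near the gauge's front; origin at the centre of its underside. Leave it.
- tweezers_1: Steel tweezers, 120 mm long, 9 mm high, loose beside the gauge, on the side away from the robot; origin at the centre of its underside. Leave them.

How it is judged:
By the outcome, as a careful person would: the job done as asked, in the order asked, and still so for the second after the job is handed in, with the robot touching nothing.
It also fails if it takes over 72 s, if anything falls off the work surface, if the arm or the gripper's body presses on something with over 40 N, if the wrist force passes 120 N, or if a joint passes its speed limit or range.

## Robot

A 6-joint arm with a two-finger parallel gripper is mounted at the origin on a cart in front of the work surface, level with it; the furniture and walls round the work are solid. World frame = base frame: x ahead of the robot, y to its left, z up, the work surface at z = 0. Lengths are in mm, angles in rad, forces in N, time in s.
With the tool pointing down it reaches from about 350 to 775 mm from the base axis. Payload 7.3 kg.
Tool frame: the origin (TCP) lies at the very end of the fingers, on their centre line; the grasp point (between the pads) lies 19 mm behind it; z points along the fingers, y is the line along which they close (so a half turn about z gives the same grasp; the last joint's range is limited). The gripper opens to 92 mm and grips with 3 to 60 N. Pads are 19 mm wide; open, the fingers measure 130 mm over their backs; the gripper's body (75 mm by 190 mm) begins 47 mm behind the grasp point.
Start: joints at [-0.146, 0.342, 1.524, -0, 1.275, -0.146], TCP at [525.019, 0.019, 226.741] pointing down, gripper open.
Joint ranges: [-2.53, 2.53], [-0.77, 2.02], [0.04, 2.7], [-1, 4.14], [0.28, 2.66], [-3.11, 3.11]. Speed limits (rad/s): [2.57, 2.57, 3.14, 3.14, 3.14, 3.14].

## Interface

Orientations are given as [roll, pitch, yaw] about the fixed x, y, z axes, in that order (R = Rz(yaw) Ry(pitch) Rx(roll)).
In Python, from plant import get_obs, vision, workorder gives the robot as it stands.
- The arm moves only by the shell command python3 -m pendant 'ROWS' [OPENING]. ROWS is a JSON object of lists of equal length, an entry for each row: "dp": the shift along the tool's x, y, z in m, a list of three; "rotation": the turn, a rotation vector about the tool's x, y, z in rad, a list of three. A call has 1 to 8 rows; each row is the pose to reach, as a shift and turn from the pose commanded when the call began, along the tool's axes at that moment; what a row does not reach only later rows make up. A row lasts 1/8 s, in which the tool goes at most 62.5 mm and 10.7 degrees, less where a joint would pass 70% of its speed; a pose out of reach is approached as far as the arm can. A call with a gripper value outside its range is refused whole. OPENING is the finger opening in m, from 0 to 0.0918, set as the call begins (- or left out, the last holds). The fingers move at their own pace and stop on an object; the grip force is fixed at half the most. Time passes only in rows, so rows that repeat a pose let the fingers close. It gives the time, the measured TCP pose, the force, the opening and the grip force at its end, in the units of the state.
- get_obs(): the state, without advancing time (a new reading comes with each control period).
- vision.capture(name): name is "scene" or "side" or "wrist"; returns a dict with "pixels" (384x512x3 uint8, red, green, blue), "vfov" (degrees; the focal length in pixels is half the picture's height over the tangent of half this angle, whatever the lens; pixels are square), "cx", "cy" (the principal point, pixels), "pose" (4x4, takes a point from camera to world coordinates); the wrist camera has in their place "T_tool_cam" (4x4, takes a point from camera to tool coordinates, whose origin is the TCP and whose axes are the flange's). Camera axes: x right, y up, looking along -z (the intrinsics and any distortion apply to the point x, -y, -z); pixel columns grow to the right and rows downward; lengths in mm; the calibration is good to about 2 mm. A picture is of the moment at which its call begins: read the wrist's pose just before it. There is no depth.
- workorder.close_job(): hands the job in; it is judged then, once.
The state is a dict: "time": time; "joint_positions": joint angles; "dq": joint speeds; "tau": joint torques, N m; "tool_pos": TCP position; "tcp_rot": TCP orientation; "contact_force": force on the tool from outside, world axes, zero at the start; "moment": the same for the moment, N m; "grip_width": finger opening in mm; "finger_force": force on a finger pad.
Only numpy, scipy, OpenCV 4.12 (cv2) and the standard library are available. Lean on these libraries where they do the work, as an engineer would, in place of code of your own. Each camera call takes 0.05 s, during which the arm holds its last target. There are 200 camera calls.

## Working session

There is one attempt and no reset: what is moved stays moved. The work goes in short steps, Python scripts to look and compute and a shell command to move; the robot and the scene stay as the last step left them, time stands still between calls to the robot, and variables do not carry over. Pictures are saved under pics/ and viewed, at most 10 in all, crops included, and the job is handed in when it is done.

```bash
ls; mkdir -p pics; python3 - <<'E'
from plant import get_obs, vision
import cv2,json,numpy as np
np.set_printoptions(precision=4,suppress=True)
o=get_obs();print(o)
for n in ["scene","side","wrist"]:
    c=vision.capture(n);cv2.imwrite(f"pics/{n}0.png",c["pixels"][:,:,::-1]);
    print(n,{k:v for k,v in c.items() if k!="pixels"})
E
```

```text
pics
{'time': 0.0, 'joint_positions': array([-0.146 ,  0.3427,  1.525 , -0.    ,  1.2755, -0.1459]), 'dq': array([ 0.0017,  0.0019, -0.0009, -0.0007, -0.    , -0.0014]), 'tau': array([  0.0008, -43.1246, -24.422 ,   0.0718,   0.0559,  -0.0001]), 'tool_pos': array([524.5717,   0.0782, 226.0492]), 'tcp_rot': array([-3.14  , -0.0002,  1.5707]), 'contact_force': array([-0.5506, -0.3294,  0.0795]), 'moment': array([-0.023 , -0.0374,  0.0457]), 'finger_force': 0.0, 'grip_width': 91.50017047817057}
scene {'vfov': 55.600396741251316, 'cx': 256.69954379378953, 'cy': 198.6735549513689, 'pose': array([[   0.7357,    0.378 ,   -0.562 ,    5.2014],
       [  -0.6769,    0.439 ,   -0.5908, -565.5143],
       [   0.0234,    0.8151,    0.5789,  736.0624],
       [   0.    ,    0.    ,    0.    ,    1.    ]])}
side {'vfov': 46.806291378876885, 'cx': 260.7988941218437, 'cy': 187.83764925453866, 'pose': array([[    0.9985,    -0.0098,    -0.0538,   504.7893],
       [   -0.0479,     0.316 ,    -0.9475, -1042.6566],
       [    0.0263,     0.9487,     0.3151,   535.0543],
       [    0.    ,     0.    ,     0.    ,     1.    ]])}
wrist {'vfov': 66.42516187666018, 'cx': 258.0741211745169, 'cy': 190.75372790786406, 'T_tool_cam': array([[  -0.0001,    0.9515,    0.3076,   84.4486],
       [   1.    ,   -0.0002,    0.0009,   -0.3868],
       [   0.0009,    0.3076,   -0.9515, -158.6968],
       [   0.    ,    0.    ,    0.    ,    1.    ]])}
```

View pics/scene0.png

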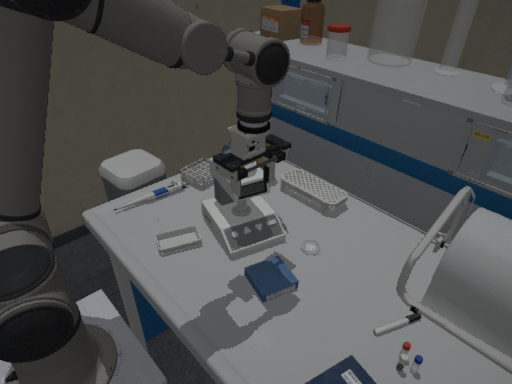

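View pics/side0.png

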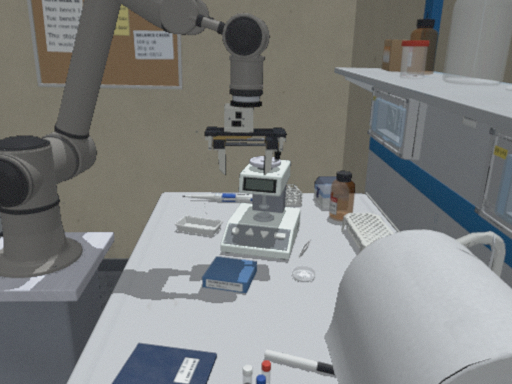

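```bash
python3 - <<'E'
import cv2
a=cv2.imread("pics/side0.png")[140:260,210:340];b=cv2.imread("pics/scene0.png")[140:260,190:320]
cv2.imwrite("pics/side0c.png",cv2.resize(a,None,fx=5,fy=5,interpolation=cv2.INTER_CUBIC))
cv2.imwrite("pics/scene0c.png",cv2.resize(b,None,fx=5,fy=5,interpolation=cv2.INTER_CUBIC))
E
```

```text
(no output)
```

View pics/side0c.png

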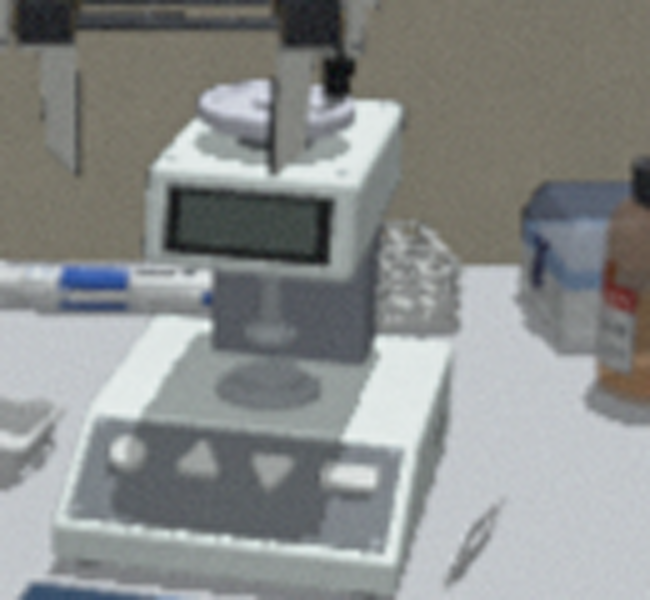

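View pics/wrist0.png

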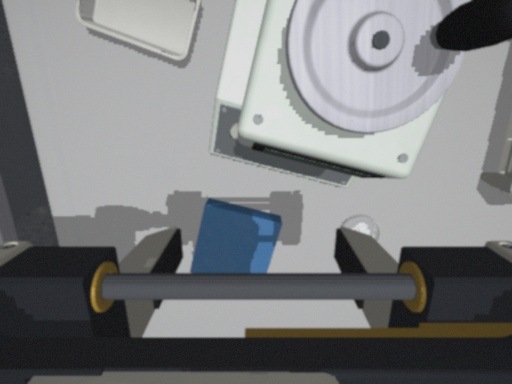

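View pics/scene0c.png

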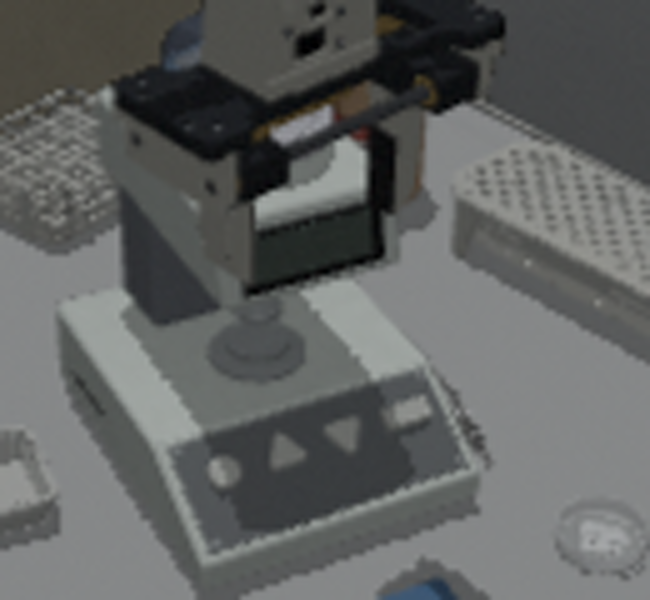

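```bash
cat > h.py <<'E'
import numpy as np
from plant import get_obs, vision
from scipy.spatial.transform import Rotation as Ro
from scipy.optimize import least_squares
np.set_printoptions(precision=3,suppress=True)
def tool(o):
    T=np.eye(4);T[:3,:3]=Ro.from_euler("xyz",o["tcp_rot"]).as_matrix();T[:3,3]=o["tool_pos"];return T
def cam(n):
    o=get_obs();c=vision.capture(n)
    if n=="wrist": c["pose"]=tool(o)@c["T_tool_cam"]
    return c
def f(c): return 192/np.tan(np.radians(c["vfov"]/2))
def proj(c,P):
    p=(np.asarray(P)-c["pose"][:3,3])@c["pose"][:3,:3]
    return np.stack([c["cx"]-f(c)*p[...,0]/p[...,2],c["cy"]+f(c)*p[...,1]/p[...,2]],-1)
def ray(c,uv):
    d=np.array([(uv[0]-c["cx"])/f(c),-(uv[1]-c["cy"])/f(c),-1.]);return c["pose"][:3,3],c["pose"][:3,:3]@d
def atz(c,uv,z):
    p,d=ray(c,uv);return p+d*(z-p[2])/d[2]
def G(q):
    T=np.eye(4);T[:3,:3]=Ro.from_euler("z",q[2]).as_matrix();T[:3,3]=[q[0],q[1],0];return T
def mv(T,P): return np.asarray(P)@T[:3,:3].T+T[:3,3]
E
python3 - <<'E'
from h import *
C={n:cam(n) for n in ["side","scene","wrist"]}
s=np.array([np.cos(np.pi/6),0,.5]);nn=np.array([-.5,0,np.cos(np.pi/6)])
# panel line from (-118,26) ; L = distance up slope
def key(L,y): return np.array([-118,0,26])+L*s+6*nn+[0,y,0]
sc=lambda u,v:(210+u/5,140+v/5); cc=lambda u,v:(190+u/5,140+v/5)
obs=[]
for (n,fn,pts) in [("side",sc,[(128,453),(200,462),(272,470),(350,477)]),("scene",cc,[(225,468),(287,452),(345,432),(408,410)])]:
    for p,y in zip(pts,[60,21,-18,-60]): obs.append((n,fn(*p),("k",y)))
obs+=[("side",sc(268,385),(0,0,76.8)),("scene",cc(257,350),(0,0,76.8)),
("side",sc(148,262),(-76,56,158)),("side",sc(350,280),(-76,-56,158)),
("wrist",(240,138),(-76,56,210)),("wrist",(408,178),(-76,-56,210)),("wrist",(378,42),(0,0,233)),
("side",sc(57,522),(-118,92,26)),("side",sc(390,550),(-118,-92,26)),("scene",cc(200,560),(-118,92,26)),("scene",cc(478,475),(-118,-92,26))]
def res(q):
    T=G(q);r=[]
    for n,uv,P in obs:
        P=key(q[3],P[1]) if P[0]=="k" else P
        r.append(proj(C[n],mv(T,P))-uv)
    return np.ravel(r)
q=least_squares(res,[530,150,1.4,40],loss="soft_l1").x
print(q);r=res(q).reshape(-1,2)
for a,b in zip(obs,r):print(a[0],a[2],b)
T=G(q)
for n,uv in [("side",(278,155)),("wrist",(480,24))]:
    p=atz(C[n],uv,258);print(n,p,np.linalg.inv(T)@[*p,1])
E
```

```text
[580.494 112.99    1.348  41.53 ]
side ('k', 60) [0.269 0.465]
side ('k', 21) [0.233 0.06 ]
side ('k', -18) [ 0.348 -0.13 ]
side ('k', -60) [0.55  0.005]
scene ('k', 60) [-0.008  0.963]
scene ('k', 21) [-0.364 -0.06 ]
scene ('k', -18) [-0.286 -0.153]
scene ('k', -60) [-0.702 -0.025]
side (0, 0, 76.8) [ 0.103 -4.093]
scene (0, 0, 76.8) [-1.633 -4.08 ]
side (-76, 56, 158) [-1.098  0.062]
side (-76, -56, 158) [1.138 0.003]
wrist (-76, 56, 210) [-7.123 15.84 ]
wrist (-76, -56, 210) [-0.339 14.891]
wrist (0, 0, 233) [  1.293 -10.717]
side (-118, 92, 26) [-0.368 -0.412]
side (-118, -92, 26) [2.839 1.135]
scene (-118, 92, 26) [0.239 0.097]
scene (-118, -92, 26) [-0.237 -3.344]
side [609.073  58.413 258.   ] [-46.906 -39.939 258.      1.   ]
wrist [609.684 110.791 258.   ] [  4.31  -28.953 258.      1.   ]
```

```bash
python3 -m pendant '{"dp":[[0,0,-0.06],[0,0,-0.11],[0.03,0.03,-0.13],[0.06,0.05,-0.13],[0.06,0.05,-0.13],[0.06,0.05,-0.13]],"rotation":[[0,0,0],[0,0,0],[0,0,0],[0,0,0],[0,0,0],[0,0,0]]}'; python3 - <<'E'
from h import *
import cv2,pickle
C={n:cam(n) for n in ["wrist","side","scene"]}
pickle.dump(C,open("c1.pkl","wb"))
for n in C:cv2.imwrite(f"pics/{n}1.png",C[n]["pixels"][:,:,::-1])
E
```

```text
time: 1.05
tool_pos: [574.6, 59.7, 356.3]
tcp_rot: [-3.141, 0.0, 1.571]
contact_force: [0.5, -0.5, 0.7]
grip_width: 92.1
finger_force: 0.0
```

View pics/wrist1.png

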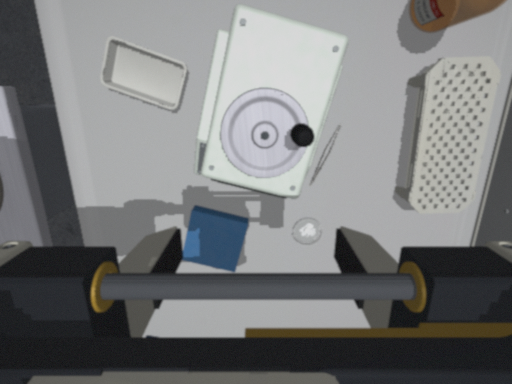

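```bash
cat > fit.py <<'E'
from h import *
import pickle
C=pickle.load(open("c1.pkl","rb"))
s=np.array([np.cos(np.pi/6),0,.5]);nn=np.array([-.5,0,np.cos(np.pi/6)])
def key(L,y): return np.array([-118,0,26])+L*s+6*nn+[0,y,0]
sc=lambda u,v:(210+u/5,140+v/5); cc=lambda u,v:(190+u/5,140+v/5)
obs=[]
for (n,fn,pts) in [("side",sc,[(128,453),(200,462),(272,470),(350,477)]),("scene",cc,[(225,468),(287,452),(345,432),(408,410)])]:
    for p,y in zip(pts,[60,21,-18,-60]): obs.append((n,fn(*p),("k",y)))
obs+=[("side",sc(148,262),(-76,56,158)),("side",sc(350,280),(-76,-56,158)),
("wrist",(201,175),("h",56)),("wrist",(297,197),("h",-56)),("wrist",(238,7),(105,56,210)),("wrist",(346,38),(105,-56,210)),
("wrist",(264,133),(0,0,233)),
("side",sc(57,522),(-118,92,26)),("scene",cc(200,560),(-118,92,26)),
("wrist",(302,135),("n",274.5)),("side",(278,155),("n",257))]
def pt(q,P):
    if P[0]=="k": P=key(q[3],P[1])
    elif P[0]=="h": P=(q[4],P[1],210)
    elif P[0]=="n": P=(32*np.cos(q[5]),32*np.sin(q[5]),P[1])
    return mv(G(q),P)
res=lambda q:np.ravel([proj(C[n],pt(q,P))-uv for n,uv,P in obs])
q=least_squares(res,[580,113,1.348,41,-70,-1.5],loss="soft_l1").x
if __name__=="__main__":
    print(q)
    for a,b in zip(obs,res(q).reshape(-1,2)):print(a[0],a[2],b)
    print("knob",pt(q,("n",258)),"keys",*[pt(q,("k",y)) for y in (60,21,-18,-60)])
    for w in("wrist",):print(atz(C[w],(302,135),274.5),atz(C[w],(264,133),233))
    np.save("q.npy",q)
E
python3 fit.py
```

```text
[579.491 106.908   1.334  45.48  -57.909  -1.11 ]
side ('k', 60) [-0.173  0.034]
side ('k', 21) [-0.227 -0.287]
side ('k', -18) [-0.116 -0.391]
side ('k', -60) [ 0.096 -0.16 ]
scene ('k', 60) [0.037 0.905]
scene ('k', 21) [-0.196 -0.017]
scene ('k', -18) [ 0.008 -0.016]
scene ('k', -60) [-0.268  0.208]
side (-76, 56, 158) [-1.82   0.691]
side (-76, -56, 158) [0.501 0.859]
wrist ('h', 56) [-0.979 -0.466]
wrist ('h', -56) [3.304 0.745]
wrist (105, 56, 210) [-6.427 -1.39 ]
wrist (105, -56, 210) [ 2.815 -0.17 ]
wrist (0, 0, 233) [-0.011  3.951]
side (-118, 92, 26) [-1.328  0.324]
scene (-118, 92, 26) [0.597 1.324]
wrist ('n', 274.5) [ 1.377 -0.003]
side ('n', 257) [-1.166 -4.727]
knob [610.698 113.99  258.   ] keys [501.995  41.677  53.936] [539.903  32.514  53.936] [577.811  23.35   53.936] [618.635  13.482  53.936]
[609.581 113.987 274.5  ] [579.478 110.632 233.   ]
```

```bash
python3 - <<'E'
import cv2,numpy as np
a=cv2.imread("pics/side1.png")[145:245,215:305];b=cv2.imread("pics/scene1.png")[145:245,195:285]
r=lambda x:cv2.resize(x,(396,440),interpolation=cv2.INTER_CUBIC)
cv2.imwrite("pics/both1.png",np.hstack([r(a),r(b)]))
E
```

```text
(no output)
```

View pics/both1.png

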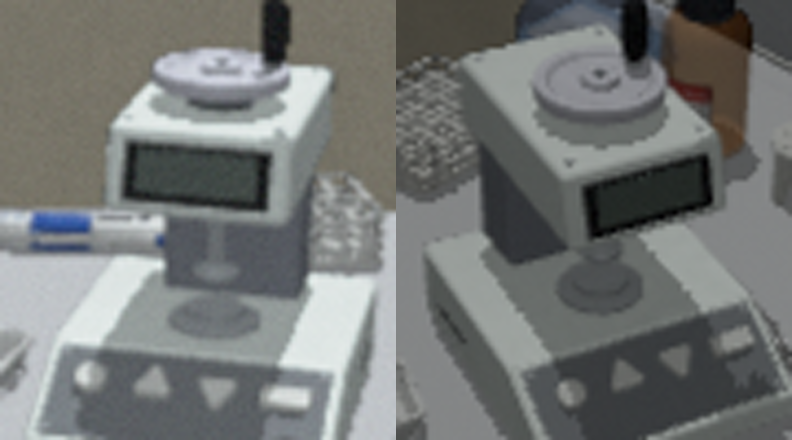

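```bash
python3 - <<'E'
s=open("fit.py").read()
s=s.replace('("side",(278,155),("n",257))]','("side",(277.7,160.3),("n",235)),("scene",(249.3,157.5),("n",235)),("side",(265.2,160.9),(0,0,233)),("scene",(241.4,163.2),(0,0,233)),("wrist",(264,133),(0,0,233)),("wrist",(302,135),("n",274.5))]')
s=s.replace('("wrist",(238,7),(105,56,210)),("wrist",(346,38),(105,-56,210)),','')
open("fit.py","w").write(s)
E
python3 fit.py
```

```text
[579.16  110.428   1.347  43.314 -61.236  -1.238]
side ('k', 60) [-0.136  0.302]
side ('k', 21) [-0.162 -0.095]
side ('k', -18) [-0.036 -0.277]
side ('k', -60) [ 0.18  -0.133]
scene ('k', 60) [-0.087  1.057]
scene ('k', 21) [-0.413  0.036]
scene ('k', -18) [-0.308 -0.057]
scene ('k', -60) [-0.695  0.073]
side (-76, 56, 158) [-1.641  0.367]
side (-76, -56, 158) [0.67  0.338]
wrist ('h', 56) [-1.415  0.076]
wrist ('h', -56) [3.179 0.048]
wrist (0, 0, 233) [-0.337  0.216]
side (-118, 92, 26) [-0.959 -0.011]
scene (-118, 92, 26) [0.386 0.795]
wrist ('n', 274.5) [1.709 0.125]
side ('n', 235) [-1.069 -2.058]
scene ('n', 235) [-1.743 -0.771]
side (0, 0, 233) [-0.293 -1.769]
scene (0, 0, 233) [-1.6   -1.794]
wrist (0, 0, 233) [-0.337  0.216]
wrist ('n', 274.5) [1.709 0.125]
knob [610.972 113.887 258.   ] keys [502.099  42.37   52.853] [540.123  33.699  52.853] [578.147  25.028  52.853] [619.096  15.69   52.853]
[609.581 113.987 274.5  ] [579.478 110.632 233.   ]
```

```bash
python3 -m pendant '{"dp":[[0.027,0.018,0.0],[0.054,0.036,0.0],[0.054,0.036,0.04],[0.054,0.036,0.075],[0.054,0.036,0.098],[0.054,0.036,0.113],[0.054,0.036,0.113],[0.054,0.036,0.113]],"rotation":[[0,0,0],[0,0,0],[0,0,0],[0,0,0],[0,0,0],[0,0,0],[0,0,0],[0,0,0]]}' 0.05
python3 - <<'E'
from fit import *
from scipy.optimize import brentq
for n,uv in (("side",(265,206.6)),("scene",(241.4,201.8))):
    print(n,"anvil",proj(C[n],mv(G(q),(0,0,76.8))),"foot z",brentq(lambda z:proj(C[n],mv(G(q),(0,0,z)))[1]-uv[1],50,160))
E
```

```text
time: 2.2
tool_pos: [611.5, 113.8, 245.0]
tcp_rot: [3.139, -0.0, 1.57]
contact_force: [0.3, -0.6, -0.8]
grip_width: 50.3
finger_force: 0.0
side anvil [263.276 213.243] foot z 96.66575834972046
scene anvil [239.98  206.472] foot z 94.27718272959409
```

```bash
python3 -m pendant '{"dp":[[0,0,0],[0,0,0],[0,0,0],[0,0,0]],"rotation":[[0,0,0],[0,0,0],[0,0,0],[0,0,0]]}' 0.0
```

```text
time: 2.7
tool_pos: [612.2, 114.0, 244.0]
tcp_rot: [3.138, -0.0, 1.571]
contact_force: [5.0, 0.8, 1.3]
grip_width: 17.9
finger_force: 30.0
```

```bash
cat > arc.py <<'E'
import sys,numpy as np
def arc(ph,d,n,cx=0,cy=0):  # deg; cx,cy extra mm at end
    a=np.radians(ph);t=a-np.radians(d)*np.arange(1,n+1)
    return [[round(float(x),4),round(float(y),4),0] for x,y in zip(.032*(np.sin(t)-np.sin(a)),.032*(np.cos(t)-np.cos(a)))]
print(arc(*map(float,sys.argv[1:3]),int(sys.argv[3])))
E
python3 arc.py 6.2 22.5 8;python3 arc.py 6.2 22.5 4; python3 arc.py -83.8 22.5 4;python3 arc.py -173.8 22.5 8
```

```text
[[-0.0124, -0.0011, 0], [-0.0235, -0.0069, 0], [-0.0315, -0.0164, 0], [-0.0353, -0.0284, 0], [-0.0342, -0.0408, 0], [-0.0284, -0.0519, 0], [-0.0188, -0.0599, 0], [-0.0069, -0.0636, 0]]
[[-0.0124, -0.0011, 0], [-0.0235, -0.0069, 0], [-0.0315, -0.0164, 0], [-0.0353, -0.0284, 0]]
[[0.0011, -0.0124, 0], [0.0069, -0.0235, 0], [0.0164, -0.0315, 0], [0.0284, -0.0353, 0]]
[[0.0124, 0.0011, 0], [0.0235, 0.0069, 0], [0.0315, 0.0164, 0], [0.0353, 0.0284, 0], [0.0342, 0.0408, 0], [0.0284, 0.0519, 0], [0.0188, 0.0599, 0], [0.0069, 0.0636, 0]]
```

```bash
python3 -m pendant '{"dp":[[-0.0124,-0.0011,0],[-0.0235,-0.0069,0],[-0.0315,-0.0164,0],[-0.0353,-0.0284,0],[-0.0353,-0.0284,0]],"rotation":[[0,0,0],[0,0,0],[0,0,0],[0,0,0],[0,0,0]]}'
```

```text
time: 3.32
tool_pos: [581.2, 78.8, 243.9]
tcp_rot: [-3.14, -0.0, 1.571]
contact_force: [-0.4, 0.0, 1.4]
grip_width: 18.1
finger_force: 30.0
```

```bash
python3 -m pendant '{"dp":[[0.0011,-0.0124,0],[0.0069,-0.0235,0],[0.0164,-0.0315,0],[0.0284,-0.0353,0],[0.0284,-0.0353,0]],"rotation":[[0,0,0],[0,0,0],[0,0,0],[0,0,0],[0,0,0]]}'
```

```text
time: 3.95
tool_pos: [548.4, 108.3, 244.0]
tcp_rot: [3.137, -0.0, 1.572]
contact_force: [7.8, 1.7, -2.6]
grip_width: 17.9
finger_force: 30.0
```

```bash
python3 -m pendant '{"dp":[[0.0124,0.0023,0],[0.0235,0.0081,0],[0.0315,0.0176,0],[0.0353,0.0296,0],[0.0342,0.042,0],[0.0284,0.0531,0],[0.0188,0.0611,0],[0.0069,0.0648,0]],"rotation":[[0,0,0],[0,0,0],[0,0,0],[0,0,0],[0,0,0],[0,0,0],[0,0,0],[0,0,0]]}'; python3 - <<'E'
from h import *
import cv2
a=cam("side")["pixels"][145:245,215:305,::-1]
cv2.imwrite("pics/side2.png",cv2.resize(a,(540,600),interpolation=cv2.INTER_CUBIC))
print(get_obs()["tool_pos"],get_obs()["contact_force"])
E
```

```text
time: 4.95
tool_pos: [612.3, 114.9, 243.9]
tcp_rot: [-3.141, -0.002, 1.572]
contact_force: [-5.0, 0.4, 5.5]
grip_width: 18.0
finger_force: 30.0
[612.44  113.092 243.917] [-2.027 -1.694  5.826]
```

View pics/side2.png

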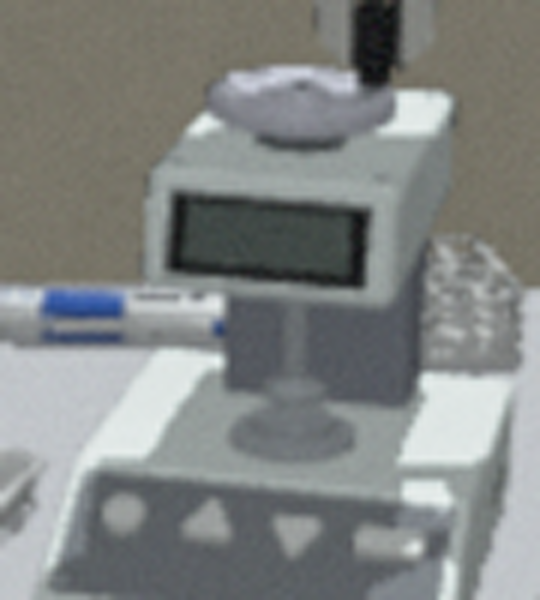

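```bash
python3 -m pendant '{"dp":[[-0.0124,-0.0011,0],[-0.0235,-0.0069,0],[-0.0315,-0.0164,0],[-0.0315,-0.0164,0]],"rotation":[[0,0,0],[0,0,0],[0,0,0],[0,0,0]]}'; python3 arc.py -61.3 22.5 2; python3 arc.py -106.3 15 2; python3 arc.py -136.3 15 2; python3 arc.py -166.3 15 2; python3 arc.py -196.3 15 2
```

```text
time: 5.5
tool_pos: [594.8, 82.1, 244.0]
tcp_rot: [-3.141, -0.0, 1.57]
contact_force: [-1.0, 0.5, 4.8]
grip_width: 17.9
finger_force: 30.0
[[-0.0037, -0.0119, 0], [-0.0026, -0.0243, 0]]
[[0.0034, -0.0076, 0], [0.0086, -0.0142, 0]]
[[0.0067, -0.0049, 0], [0.0145, -0.008, 0]]
[[0.0083, -0.0009, 0], [0.0166, 0.0004, 0]]
[[0.0076, 0.0034, 0], [0.0142, 0.0086, 0]]
```

```bash
Z='"rotation":[[0,0,0],[0,0,0],[0,0,0]]'
python3 -m pendant '{"dp":[[-0.002,-0.006,0],[-0.0037,-0.0119,0],[-0.0037,-0.0119,0]],"rotation":[[0,0,0],[0,0,0],[0,0,0]]}' ; python3 arc.py -83.8 22.5 2
```

```text
time: 5.88
tool_pos: [583.2, 78.8, 243.9]
tcp_rot: [-3.141, 0.0, 1.571]
contact_force: [-1.5, 0.6, 5.8]
grip_width: 18.0
finger_force: 30.0
[[0.0011, -0.0124, 0], [0.0069, -0.0235, 0]]
```

```bash
python3 -m pendant '{"dp":[[0.0011,-0.0124,0],[0.0011,-0.0124,0]],"rotation":[[0,0,0],[0,0,0]]}'
```

```text
time: 6.12
tool_pos: [570.8, 80.2, 243.9]
tcp_rot: [-3.141, -0.0, 1.571]
contact_force: [-0.3, 0.4, 4.9]
grip_width: 18.1
finger_force: 30.0
```

```bash
python3 -m pendant '{"dp":[[0.0034,-0.0076,0],[0.0034,-0.0076,0]],"rotation":[[0,0,0],[0,0,0]]}'
```

```text
time: 6.38
tool_pos: [563.7, 83.5, 243.9]
tcp_rot: [-3.141, 0.0, 1.571]
contact_force: [-0.8, 0.0, 6.4]
grip_width: 17.9
finger_force: 30.0
```

```bash
python3 -m pendant '{"dp":[[0.0052,-0.0066,0],[0.0052,-0.0066,0]],"rotation":[[0,0,0],[0,0,0]]}'
```

```text
time: 6.62
tool_pos: [557.2, 88.7, 243.9]
tcp_rot: [-3.141, -0.0, 1.571]
contact_force: [-0.8, 0.8, 5.9]
grip_width: 17.8
finger_force: 30.0
```

```bash
python3 -m pendant '{"dp":[[0.0067,-0.0049,0],[0.0067,-0.0049,0]],"rotation":[[0,0,0],[0,0,0]]}'
```

```text
time: 6.88
tool_pos: [552.3, 95.4, 243.9]
tcp_rot: [-3.141, 0.0, 1.571]
contact_force: [-0.9, 0.9, 5.9]
grip_width: 17.8
finger_force: 30.0
```

```bash
python3 -m pendant '{"dp":[[0.0078,-0.0031,0],[0.0078,-0.0031,0]],"rotation":[[0,0,0],[0,0,0]]}'
```

```text
time: 7.12
tool_pos: [549.3, 103.3, 243.9]
tcp_rot: [-3.141, 0.0, 1.571]
contact_force: [-1.0, 0.3, 6.1]
grip_width: 17.9
finger_force: 30.0
```

```bash
python3 -m pendant '{"dp":[[0.0083,-0.0009,0],[0.0083,-0.0009,0]],"rotation":[[0,0,0],[0,0,0]]}'
```

```text
time: 7.38
tool_pos: [548.4, 111.7, 243.9]
tcp_rot: [-3.141, -0.0, 1.571]
contact_force: [-1.6, 1.1, 6.3]
grip_width: 17.5
finger_force: 30.0
```

Now at -181.3°, (about 9.55 rad turned). Continue in 15° steps.

```bash
python3 -m pendant '{"dp":[[0.0083,0.0013,0],[0.0083,0.0013,0]],"rotation":[[0,0,0],[0,0,0]]}'
```

```text
time: 7.62
tool_pos: [549.8, 120.0, 243.9]
tcp_rot: [-3.141, -0.0, 1.571]
contact_force: [-0.8, 1.6, 7.0]
grip_width: 18.1
finger_force: 30.0
```

```bash
python3 -m pendant '{"dp":[[0.0076,0.0034,0],[0.0076,0.0034,0]],"rotation":[[0,0,0],[0,0,0]]}'
```

```text
time: 7.88
tool_pos: [553.4, 127.7, 243.9]
tcp_rot: [3.142, -0.0, 1.571]
contact_force: [-0.4, 1.0, 6.3]
grip_width: 18.1
finger_force: 30.0
```

```bash
python3 -m pendant '{"dp":[[0.0065,0.0053,0],[0.0065,0.0053,0]],"rotation":[[0,0,0],[0,0,0]]}'
```

```text
time: 8.12
tool_pos: [558.8, 134.3, 243.9]
tcp_rot: [3.141, -0.001, 1.571]
contact_force: [-0.4, 1.6, 6.1]
grip_width: 18.3
finger_force: 30.0
```

```bash
python3 -m pendant '{"dp":[[0.0048,0.0068,0],[0.0048,0.0068,0]],"rotation":[[0,0,0],[0,0,0]]}'
```

```text
time: 8.38
tool_pos: [565.7, 139.2, 243.9]
tcp_rot: [3.141, -0.001, 1.571]
contact_force: [-0.3, 3.6, 7.0]
grip_width: 17.9
finger_force: 30.0
```

```bash
python3 -m pendant '{"dp":[[0.0032,0.0079,0],[0.0032,0.0079,0]],"rotation":[[0,0,0],[0,0,0]]}'
```

```text
time: 8.62
tool_pos: [573.9, 142.1, 243.9]
tcp_rot: [3.141, -0.0, 1.571]
contact_force: [0.5, 2.4, 5.1]
grip_width: 17.8
finger_force: 30.0
```

```bash
python3 -m pendant '{"dp":[[0.0009,0.0083,0],[0.0009,0.0083,0]],"rotation":[[0,0,0],[0,0,0]]}'
```

```text
time: 8.88
tool_pos: [582.3, 142.7, 243.9]
tcp_rot: [3.14, -0.0, 1.571]
contact_force: [0.9, 0.2, 5.4]
grip_width: 17.9
finger_force: 30.0
```

```bash
python3 -m pendant '{"dp":[[-0.0013,0.0083,0],[-0.0013,0.0083,0]],"rotation":[[0,0,0],[0,0,0]]}'
```

```text
time: 9.12
tool_pos: [590.6, 141.1, 243.9]
tcp_rot: [3.14, 0.0, 1.571]
contact_force: [0.5, -0.7, 6.1]
grip_width: 17.9
finger_force: 30.0
```

```bash
python3 -m pendant '{"dp":[[-0.0034,0.0076,0],[-0.0034,0.0076,0]],"rotation":[[0,0,0],[0,0,0]]}'
```

```text
time: 9.38
tool_pos: [598.2, 137.5, 243.9]
tcp_rot: [3.141, 0.001, 1.571]
contact_force: [1.5, 0.0, 5.8]
grip_width: 17.9
finger_force: 30.0
```

```bash
python3 -m pendant '{"dp":[[-0.0052,0.0066,0],[-0.0052,0.0066,0]],"rotation":[[0,0,0],[0,0,0]]}'
```

```text
time: 9.62
tool_pos: [604.5, 131.9, 243.9]
tcp_rot: [3.141, 0.001, 1.57]
contact_force: [0.6, -1.3, 6.7]
grip_width: 17.8
finger_force: 30.0
```

```bash
python3 -m pendant '{"dp":[[-0.0067,0.0049,0],[-0.0067,0.0049,0]],"rotation":[[0,0,0],[0,0,0]]}'
```

```text
time: 9.88
tool_pos: [609.1, 125.1, 243.9]
tcp_rot: [-3.141, 0.001, 1.57]
contact_force: [-1.0, -1.3, 6.3]
grip_width: 17.6
finger_force: 30.0
```

```bash
python3 -m pendant '{"dp":[[-0.0078,0.0031,0],[-0.0078,0.0031,0]],"rotation":[[0,0,0],[0,0,0]]}'
```

```text
time: 10.12
tool_pos: [611.8, 117.3, 243.9]
tcp_rot: [-3.141, 0.001, 1.57]
contact_force: [-1.4, -2.2, 6.1]
grip_width: 18.2
finger_force: 30.0
```

```bash
python3 -m pendant '{"dp":[[-0.0083,0.0009,0],[-0.0083,0.0009,0]],"rotation":[[0,0,0],[0,0,0]]}'
```

```text
time: 10.38
tool_pos: [612.5, 109.2, 243.9]
tcp_rot: [-3.14, 0.001, 1.57]
contact_force: [-2.2, -0.7, 7.1]
grip_width: 17.9
finger_force: 30.0
```

```bash
python3 -m pendant '{"dp":[[-0.0083,-0.0015,0],[-0.0083,-0.0015,0]],"rotation":[[0,0,0],[0,0,0]]}'
```

```text
time: 10.62
tool_pos: [612.2, 106.6, 244.0]
tcp_rot: [3.139, -0.009, 1.573]
contact_force: [2.8, 17.8, 4.0]
grip_width: 17.8
finger_force: 30.0
```

```bash
python3 -m pendant '{"dp":[[-0.0076,-0.0034,0],[-0.0076,-0.0034,0]],"rotation":[[0,0,0],[0,0,0]]}'
```

```text
time: 10.88
tool_pos: [611.9, 101.1, 244.0]
tcp_rot: [3.131, -0.013, 1.574]
contact_force: [16.8, 26.2, -1.9]
grip_width: 18.1
finger_force: 30.0
```

```bash
python3 -m pendant '{"dp":[[0,0.0043,0],[0,0.0043,0]],"rotation":[[0,0,0],[0,0,0]]}'; python3 -m pendant '{"dp":[[0,0,0],[0,0,0],[0,0,0]],"rotation":[[0,0,0],[0,0,0],[0,0,0]]}' 0.04
```

```text
time: 11.12
tool_pos: [612.3, 101.2, 243.9]
tcp_rot: [3.141, -0.011, 1.575]
contact_force: [0.6, 24.0, 4.5]
grip_width: 17.8
finger_force: 30.0
time: 11.5
tool_pos: [612.0, 93.4, 243.0]
tcp_rot: [-3.14, 0.0, 1.57]
contact_force: [0.9, -0.1, -0.0]
grip_width: 39.4
finger_force: 0.0
```

```bash
python3 -m pendant '{"dp":[[0,0,-0.05],[0,0,-0.1],[0,0,-0.13],[0,0,-0.13]],"rotation":[[0,0,0],[0,0,0],[0,0,0],[0,0,0]]}' 0.04; cat > plan.py <<'E'
from h import *
import sys
s=np.array([np.cos(np.pi/6),0,.5]);nn=np.array([-.5,0,np.cos(np.pi/6)])
def plan(q,y,h):
    """dp (m) and rotvec in present tool axes to stand h mm off key top at gauge y"""
    g=G(q);T=tool(get_obs());R=g[:3,:3]@np.column_stack([s,[0,-1,0],-nn])
    p=mv(g,np.array([-118,0,26])+q[3]*s+(6+h)*nn+[0,y,0])
    return T[:3,:3].T@(p-T[:3,3])/1e3, Ro.from_matrix(T[:3,:3].T@R).as_rotvec(), p
E
cat >> plan.py <<'E'
if __name__=="__main__":
    q=np.load("q.npy")
    for a in sys.argv[1:]:
        y,h=map(float,a.split(","));d,r,p=plan(q,y,h);print(a,np.round(d,4),np.round(r,4),p)
E
python3 plan.py 0,110 60,30; python3 -c "
from h import *;print(get_obs()['joint_positions'])"
```

```text
time: 12.0
tool_pos: [612.8, 93.5, 376.3]
tcp_rot: [3.136, 0.0, 1.57]
contact_force: [0.5, -0.2, -0.4]
grip_width: 40.2
finger_force: 0.0
0,110 [-0.118 -0.066  0.228] [-0.053  0.521  0.22 ] [548.369 -24.594 148.116]
60,30 [-0.066 -0.116  0.297] [-0.053  0.521  0.22 ] [498.764  27.745  78.834]
[ 0.028  0.476  0.917 -0.     1.744  0.029]
```

```bash
python3 -m pendant '{"dp":[[-0.05,-0.02,0],[-0.1,-0.04,0],[-0.15,-0.066,0],[-0.16,-0.066,0.04],[-0.16,-0.066,0.1],[-0.15,-0.066,0.15],[-0.13,-0.066,0.2],[-0.118,-0.066,0.2]],"rotation":[[-0.01,0.12,0.05],[-0.025,0.25,0.1],[-0.04,0.38,0.16],[-0.053,0.521,0.22],[-0.053,0.521,0.22],[-0.053,0.521,0.22],[-0.053,0.521,0.22],[-0.053,0.521,0.22]]}' 0.0; python3 - <<'E'
from plan import *
import cv2,pickle
c={n:cam(n) for n in ("wrist","side")}
pickle.dump(c,open("c3.pkl","wb"));print(get_obs()["joint_positions"],plan(np.load("q.npy"),0,110))
a=c["side"]["pixels"][:,:,::-1][145:245,215:305]
w=c["wrist"]["pixels"][:,:,::-1]
cv2.imwrite("pics/w3.png",np.hstack([cv2.resize(w,(480,360)),cv2.resize(a,(320,360),interpolation=cv2.INTER_CUBIC)]))
E
```

```text
time: 13.0
tool_pos: [543.3, -22.4, 169.9]
tcp_rot: [-3.123, -0.525, 1.338]
contact_force: [-0.3, 0.0, 1.6]
grip_width: 0.0
finger_force: 0.0
[-0.476  0.467  1.61   0.531  1.259 -0.468] (array([-0.014,  0.003,  0.022]), array([-0.006,  0.   , -0.002]), array([548.369, -24.594, 148.116]))
```

View pics/w3.png

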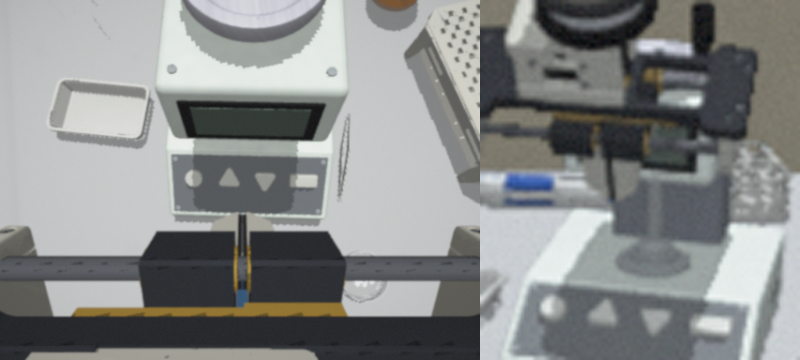

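```bash
python3 - <<'E'
from plan import *
import pickle,cv2
c=pickle.load(open("c3.pkl","rb"));w=c["wrist"];q=np.load("q.npy")
pp=np.array([proj(w,mv(G(q),np.array([-118,0,26])+q[3]*s+6*nn+[0,y,0])) for y in (60,21,-18,-60)]);print("pred",pp)
g=cv2.cvtColor(w["pixels"],cv2.COLOR_RGB2GRAY);m=(g[165:222,188:345]>140).astype(np.uint8)
n,l,st,ce=cv2.connectedComponentsWithStats(m)
for a,b in zip(st,ce):
    if 60<a[4]<900:print(a,b+[188,165])
E
```

```text
pred [[207.904 194.398]
 [245.582 194.273]
 [283.418 194.148]
 [324.343 194.012]]
[ 79   0  78   4 164] [317.439 165.902]
[ 47  15  19  18 208] [244.159 190.764]
[  9  16  18  18 234] [205.073 189.902]
[ 85  20  20  18 215] [282.163 191.656]
[122  20  30  15 390] [324.723 192.346]
```

```bash
cat > fit2.py <<'E'
import fit,pickle
from fit import *
W=pickle.load(open("c3.pkl","rb"))["wrist"]
uv=np.array([[205.1,189.9],[244.2,190.8],[282.2,191.7],[324.7,192.3]])
def r2(p):
    base=fit.res(p[:6])
    P=np.array([pt(p,("k",y)) for y in (60,21,-18,-60)])+[0,0,p[6]]
    return np.concatenate([base,2*np.ravel(proj(W,P)-uv),[p[6]/3]])
p=least_squares(r2,[*q,0],loss="soft_l1").x
print(p);print(r2(p)[-9:-1].reshape(4,2)/2);print(fit.res(p[:6])[:16].reshape(8,2))
np.save("q.npy",p)
E
python3 fit2.py; python3 plan.py 60,30 0,110
```

```text
[579.392 110.436   1.328  44.887 -61.627  -1.22    6.912]
[[ 0.256  0.547]
 [-0.296  0.196]
 [ 0.456 -0.152]
 [-0.08  -0.154]]
[[-0.376 -0.389]
 [-0.487 -0.686]
 [-0.431 -0.766]
 [-0.273 -0.509]
 [-0.887  0.469]
 [-1.096 -0.399]
 [-0.865 -0.347]
 [-1.108 -0.07 ]]
60,30 [-0.011 -0.058  0.103] [-0.015  0.     0.014] [497.838  30.546  79.621]
0,110 [-0.012  0.001  0.022] [-0.015  0.     0.014] [546.486 -22.684 148.903]
```

```bash
python3 -m pendant '{"dp":[[-0.011,-0.03,0.01],[-0.011,-0.058,0.03],[-0.011,-0.058,0.065],[-0.011,-0.058,0.09],[-0.011,-0.058,0.103],[-0.011,-0.058,0.103],[-0.011,-0.058,0.103]],"rotation":[[-0.015,0,0.014],[-0.015,0,0.014],[-0.015,0,0.014],[-0.015,0,0.014],[-0.015,0,0.014],[-0.015,0,0.014],[-0.015,0,0.014]]}' 0.0; python3 plan.py 60,10;  python3 - <<'E'
from plan import *
import cv2,pickle
c=cam("wrist");pickle.dump(c,open("c4.pkl","wb"))
g=cv2.cvtColor(c["pixels"],cv2.COLOR_RGB2GRAY)
cv2.imwrite("pics/w4.png",cv2.resize(c["pixels"][120:290,120:420,::-1],(780,442)))
E
```

```text
time: 13.98
tool_pos: [499.3, 29.1, 80.4]
tcp_rot: [3.138, -0.522, 1.329]
contact_force: [-0.4, -0.1, -0.5]
grip_width: 0.4
finger_force: 0.0
60,10 [ 0.001 -0.002  0.021] [0.003 0.001 0.   ] [500.238  40.253  62.3  ]
```

View pics/w4.png

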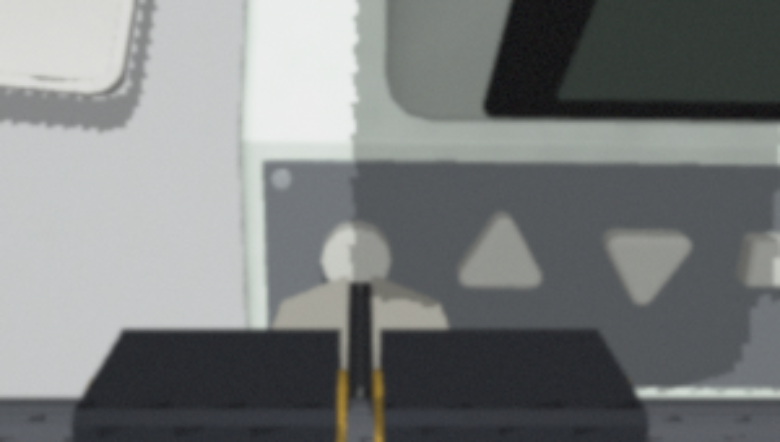

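```bash
python3 - <<'E'
from plan import *
import pickle
c=pickle.load(open("c4.pkl","rb"));c["pose"]=c["T_tool_cam"]
for h in(0,20,25,30,35):print(h,proj(c,np.array([0,0,h])),proj(c,np.array([10,0,h])))
E
```

```text
0 [259.231 243.503] [259.243 228.365]
20 [259.14  229.149] [259.15  215.277]
25 [259.12  225.986] [259.13  212.399]
30 [259.101 222.97 ] [259.11  209.657]
35 [259.083 220.09 ] [259.091 207.04 ]
```

```bash
python3 -m pendant '{"dp":[[0.003,-0.0015,0.01],[0.003,-0.0015,0.018],[0.003,-0.0015,0.018],[0.003,-0.0015,0.018]],"rotation":[[0,0,0],[0,0,0],[0,0,0],[0,0,0]]}'
```

```text
time: 14.52
tool_pos: [499.7, 41.5, 65.1]
tcp_rot: [3.141, -0.523, 1.328]
contact_force: [-0.2, -0.0, -0.7]
grip_width: 0.5
finger_force: 0.0
```

```bash
python3 -m pendant '{"dp":[[0,0,0.004],[0,0,0.004],[0,0,0.004]],"rotation":[[0,0,0],[0,0,0],[0,0,0]]}'
```

```text
time: 14.9
tool_pos: [500.2, 43.3, 61.7]
tcp_rot: [3.141, -0.523, 1.328]
contact_force: [-0.7, 0.4, -0.8]
grip_width: 0.5
finger_force: 0.0
```

```bash
python3 -m pendant '{"dp":[[0,0,0.003],[0,0,0.003],[0,0,0.003]],"rotation":[[0,0,0],[0,0,0],[0,0,0]]}'
```

```text
time: 15.28
tool_pos: [500.5, 44.8, 59.1]
tcp_rot: [3.141, -0.523, 1.328]
contact_force: [0.4, -0.1, 0.1]
grip_width: 0.8
finger_force: 0.0
```

```bash
python3 -m pendant '{"dp":[[0,0,0.003],[0,0,0.003],[0,0,0.003]],"rotation":[[0,0,0],[0,0,0],[0,0,0]]}'
```

```text
time: 15.65
tool_pos: [501.0, 46.2, 56.6]
tcp_rot: [3.141, -0.522, 1.328]
contact_force: [0.2, -0.6, 0.6]
grip_width: 0.6
finger_force: 0.6
```

```bash
python3 -m pendant '{"dp":[[0,0,0.002],[0,0,0.002],[0,0,0.002]],"rotation":[[0,0,0],[0,0,0],[0,0,0]]}'
```

```text
time: 16.02
tool_pos: [501.3, 47.1, 54.9]
tcp_rot: [3.141, -0.522, 1.328]
contact_force: [-0.1, -1.7, 2.0]
grip_width: 0.4
finger_force: 1.4
```

```bash
python3 -m pendant '{"dp":[[0,0,0.002],[0,0,0.002],[0,0,0.002]],"rotation":[[0,0,0],[0,0,0],[0,0,0]]}'
```

```text
time: 16.4
tool_pos: [501.5, 48.1, 53.3]
tcp_rot: [3.14, -0.522, 1.328]
contact_force: [-0.9, -3.9, 4.7]
grip_width: 0.3
finger_force: 3.3
```

```bash
python3 -m pendant '{"dp":[[0,0,0.0015],[0,0,0.0015],[0,0,0.0015]],"rotation":[[0,0,0],[0,0,0],[0,0,0]]}'
```

```text
time: 16.77
tool_pos: [501.6, 48.2, 53.0]
tcp_rot: [3.139, -0.522, 1.329]
contact_force: [-6.9, -9.3, 17.4]
grip_width: 0.3
finger_force: 10.4
```

```bash
python3 -m pendant '{"dp":[[0,0,-0.012],[0,0,-0.022],[0,0,-0.022],[0,0.04,-0.022],[0,0.078,-0.022],[0,0.078,-0.022],[0,0.078,-0.022]],"rotation":[[0,0,0],[0,0,0],[0,0,0],[0,0,0],[0,0,0],[0,0,0],[0,0,0]]}'; python3 plan.py -18,0; python3 - <<'E'
from plan import *
import cv2
c=cam("wrist")
g=cv2.cvtColor(c["pixels"],cv2.COLOR_RGB2GRAY);y0,y1=190,245;m=(g[y0:y1,150:360]>140).astype(np.uint8)
n,l,st,ce=cv2.connectedComponentsWithStats(m)
for a,b in zip(st,ce):
    if 60<a[4]<3000:print(a[:2]+[150,y0],a[2:],b+[150,y0])
c["pose"]=c["T_tool_cam"];print(proj(c,np.array([0,0,20.])),proj(c,np.array([10,10,20.])))
E
```

```text
time: 17.65
tool_pos: [573.3, 20.2, 70.1]
tcp_rot: [-3.139, -0.523, 1.327]
contact_force: [0.6, -1.0, 0.8]
grip_width: 0.4
finger_force: 0.0
-18,0 [-0.002  0.002  0.018] [-0.002  0.001 -0.001] [577.158  26.39   53.64 ]
[150 190] [210   5 571] [280.385 191.168]
[188 215] [ 31  27 522] [202.948 231.596]
[305 221] [ 46  23 930] [328.37 231.77]
[150 223] [  7  20 102] [152.333 232.647]
[247 222] [ 32   8 146] [263.685 224.918]
[259.145 229.15 ] [274.38  215.275]
```

```bash
python3 -m pendant '{"dp":[[-0.001,0.0025,0.006],[-0.001,0.0025,0.012],[-0.001,0.0025,0.012],[-0.001,0.0025,0.016],[-0.001,0.0025,0.018],[-0.001,0.0025,0.0195],[-0.001,0.0025,0.0195]],"rotation":[[0,0,0],[0,0,0],[0,0,0],[0,0,0],[0,0,0],[0,0,0],[0,0,0]]}'
```

```text
time: 18.58
tool_pos: [579.3, 27.4, 53.7]
tcp_rot: [3.141, -0.523, 1.328]
contact_force: [-1.7, -1.8, 3.3]
grip_width: 0.8
finger_force: 2.0
```

```bash
python3 -m pendant '{"dp":[[0,0,0.0015],[0,0,0.0015],[0,0,0.0015]],"rotation":[[0,0,0],[0,0,0],[0,0,0]]}'
```

```text
time: 18.95
tool_pos: [579.4, 27.7, 53.1]
tcp_rot: [3.14, -0.522, 1.328]
contact_force: [-4.8, -4.6, 8.9]
grip_width: 0.6
finger_force: 5.7
```

```bash
python3 -m pendant '{"dp":[[0,0,-0.006],[0,0,-0.012],[0,0,-0.012],[0,0,-0.012],[0,0,-0.012]],"rotation":[[0,0,0],[0,0,0],[0,0,0],[0,0,0],[0,0,0]]}'
```

```text
time: 19.58
tool_pos: [577.8, 22.6, 62.3]
tcp_rot: [-3.142, -0.523, 1.328]
contact_force: [0.7, -1.3, -0.1]
grip_width: 0.3
finger_force: 0.0
```

```bash
python3 -m pendant '{"dp":[[0,0,0.006],[0,0,0.009],[0,0,0.0105],[0,0,0.012],[0,0,0.0123],[0,0,0.0123],[0,0,0.0123]],"rotation":[[0,0,0],[0,0,0],[0,0,0],[0,0,0],[0,0,0],[0,0,0],[0,0,0]]}'
```

```text
time: 20.45
tool_pos: [579.3, 27.8, 53.0]
tcp_rot: [3.14, -0.522, 1.329]
contact_force: [-6.1, -5.4, 11.0]
grip_width: 0.5
finger_force: 6.7
```

Second press bottomed. Retract, go to the bar (42 mm along the row).

```bash
python3 -m pendant '{"dp":[[0,0,-0.01],[0,0,-0.022],[0,0,-0.022],[0,0.02,-0.022],[0,0.042,-0.022],[0,0.042,-0.022],[0,0.042,-0.022]],"rotation":[[0,0,0],[0,0,0],[0,0,0],[0,0,0],[0,0,0],[0,0,0],[0,0,0]]}';python3 - <<'E'
from plan import *
import cv2
c=cam("wrist")
g=cv2.cvtColor(c["pixels"],cv2.COLOR_RGB2GRAY);y0,y1=195,248;m=(g[y0:y1,150:360]>140).astype(np.uint8)
n,l,st,ce=cv2.connectedComponentsWithStats(m)
for a,b in zip(st,ce):
    if 60<a[4]<5000:print(a[:2]+[150,y0],a[2:],b+[150,y0])
E
```

```text
time: 21.32
tool_pos: [616.5, 8.1, 70.5]
tcp_rot: [-3.14, -0.523, 1.327]
contact_force: [-0.4, -0.6, -0.7]
grip_width: 0.4
finger_force: 0.0
[294 195] [  66   53 2998] [327.269 221.097]
[326 195] [  8  39 153] [328.948 210.98 ]
[238 219] [ 54  29 951] [265.217 231.766]
[179 221] [ 31  24 493] [194.13  229.888]
```

```bash
python3 -m pendant '{"dp":[[0,0,0.007],[0,0,0.014],[0,0,0.016],[0,0,0.018],[0,0,0.0195],[0,0,0.021],[0,0,0.021],[0,0,0.021]],"rotation":[[0,0,0],[0,0,0],[0,0,0],[0,0,0],[0,0,0],[0,0,0],[0,0,0],[0,0,0]]}'
```

```text
time: 22.38
tool_pos: [619.8, 17.5, 53.4]
tcp_rot: [3.141, -0.523, 1.328]
contact_force: [-4.2, -3.1, 6.8]
grip_width: 0.4
finger_force: 3.7
```

```bash
python3 -m pendant '{"dp":[[0,0,0.0012],[0,0,0.0012],[0,0,0.0012]],"rotation":[[0,0,0],[0,0,0],[0,0,0]]}'
```

```text
time: 22.75
tool_pos: [619.9, 17.7, 53.2]
tcp_rot: [3.14, -0.522, 1.329]
contact_force: [-8.1, -6.7, 12.5]
grip_width: 0.1
finger_force: 7.5
```

```bash
python3 -m pendant '{"dp":[[0,0,-0.03],[0,0,-0.08],[0,0,-0.13],[0,0,-0.16],[0,0,-0.16],[0,0,-0.16]],"rotation":[[0,0,0],[0,0,0],[0,0,0],[0,0,0],[0,0,0],[0,0,0]]}';python3 - <<'E'
from plan import *
import cv2
c=cam("wrist");g=cv2.cvtColor(c["pixels"],cv2.COLOR_RGB2GRAY)
n,l,st,ce=cv2.connectedComponentsWithStats((g[:230]<45).astype(np.uint8))
for a,b in zip(st[1:],ce[1:]):
    if a[4]>60:print(a,b)
for P in [(612,107.5,274.5),(612,107.5,240),(612,114,274.5)]:print(proj(c,np.array(P)))
s2=cam("side");gs=cv2.cvtColor(s2["pixels"],cv2.COLOR_RGB2GRAY);print(gs[196:222,262:266].mean(1).astype(int))
E
```

```text
time: 23.5
tool_pos: [600.6, -58.6, 189.3]
tcp_rot: [-3.141, -0.523, 1.327]
contact_force: [-0.1, -0.2, 0.1]
grip_width: 0.3
finger_force: 0.0
[  95   93  140   37 1554] [169.215 109.009]
[ 192.89 -145.47]
[206.635 -62.083]
[ 189.994 -156.065]
[109 107 109 108 109 108 109 107 108 110 110 110 107 107 109 115 126 133
 129 121 119 118 121 123 124 126]
```

```bash
python3 -m pendant '{"dp":[[0.03,0,-0.052],[0.06,0,-0.104],[0.09,0,-0.156],[0.11,-0.01,-0.19],[0.13,-0.02,-0.17],[0.15,-0.03,-0.14],[0.15,-0.03,-0.14],[0.15,-0.03,-0.14]],"rotation":[[0,0,0],[0,0,0],[0,-0.15,0],[0,-0.3,0],[0,-0.45,0],[0,-0.52,0],[0,-0.52,0],[0,-0.52,0]]}';python3 - <<'E'
from plan import *
import cv2,pickle
c=cam("wrist");g=cv2.cvtColor(c["pixels"],cv2.COLOR_RGB2GRAY)
n,l,st,ce=cv2.connectedComponentsWithStats((g[:230]<45).astype(np.uint8))
q=np.load("q.npy");Gi=np.linalg.inv(G(q))
for a,b in zip(st[1:],ce[1:]):
    if a[4]>60:
        p=atz(c,b,272);print(a,b,p,Gi@[*p,1])
s2=cam("side");gs=cv2.cvtColor(s2["pixels"],cv2.COLOR_RGB2GRAY)
g1=cv2.cvtColor(pickle.load(open("c1.pkl","rb"))["side"]["pixels"],cv2.COLOR_RGB2GRAY)
for k in(g1,gs):print(k[196:222,261:269].mean(1).astype(int))
E
```

```text
time: 24.6
tool_pos: [586.3, 6.7, 385.9]
tcp_rot: [-3.141, -0.003, 1.329]
contact_force: [-0.1, 0.0, -0.5]
grip_width: 0.7
finger_force: 0.0
[252  67  17  20 220] [260.227  77.041] [611.252 103.779 272.   ] [  1.182 -32.527 272.      1.   ]
[ 95  94  94  94  95  95  96  94 102 114 121 120 107  92  90 112 118 116
 115 115 113 109 113 115 118 120]
[ 96  95  95  95  95  95  96  96  96  96  96  96  96  95  96 107 117 121
 117 112 111 109 114 117 119 120]
```

```bash
python3 -c "
from plant import workorder;print(workorder.close_job())"
```

```text
the job is handed in; nothing more can be done
None
```

The gauge is zeroed and the job handed in after about 25 s: I turned the wheel clockwise to its stop with the foot down on the anvil, then pressed round, down, down and bar fully in that order, letting each key up between presses, and left the other arrow key and the loose items alone.

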